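# Stop the microscope stage stand from rocking

## Task

The specimen stand on the stone slab rocks because one of its two front levelling screws is not reaching down to its packing disc. Find which one it is and screw that foot down until all four feet properly carry their share of the weight, so the stand neither rocks nor leans, and let go. Work gently: do not bear down hard on the stand, lift or tip it, push it out of place, or disturb the things around it.

Things in the scene. Friction and masses are not known exactly. Their poses are not given: they have to be found in the camera images.
- slab: Fixed dark stone slab on the bench, 300 (x) by 320 (y) by 30 mm thick; origin at the centre of its underside, on the bench. The stand stands on it square to it.
- stand: White stand plate, 190 x 150 mm, 14 thick, black stage (110 x 110, up to 88 above the origin) on its middle. Loose, about 2.5 kg (+-20%), centre of mass at the origin, 27 up. Origin: plate centre, 30 above the slab's top; z up, x rearward (away from the robot), y left. Feet on round ears at x -95 (front, screws) and +75 (rear, fixed), y +-105; ears' upper face 16 above the origin.
- knob_left_top (a point): Centre of the top of the left front (+y) levelling knob: upright round knurled metal knob, 36 mm diameter, 26 tall; top 64 above the stand's origin at the start, underside 22 above the ear. Right-hand quick thread, 0.06 N m: clockwise from above drives knob, screw and foot down 12 mm a turn through the ear (range 16 down, 8 up from the start). Stays where left.
- knob_right_top (a point): The same for the right front (-y) knob, identical. While a foot hangs free its knob sinks as it is turned clockwise; once the foot bears, the knob sinks only a quarter as fast and that corner of the stand rises. A press of 9 N on the knob over the hanging foot rocks the stand down by about the gap plus half a mm, 2.5 to 9.5 mm; the other front knob, or one whose foot bears, gives only about 1 mm.
- foot_left: Rubber pad under the left front screw, 24 mm diameter, 8 thick, narrowing to 12 mm below; origin at the centre of its underside, at the start about 11 above the slab. Each pad springs at about 8 N/mm. Below it a fixed steel packing disc, 42 mm diameter: 12 mm thick under one front screw, whose foot stands on it; thinner by 4.5 to 11.5 mm under the other, whose foot hangs. Which is which varies.
- foot_right: The same for the right front screw. The stand sags on its pads, so a hanging foot has a gap of 2 to 9 mm to its disc (not known exactly), and must go about 2.4 mm (1.25 rad of knob) farther down after first touching to take its proper share, some 5 N; over 1 mm too little or too far leaves one of the front feet almost unloaded.
- rear_foot_left: Rubber pad of the fixed left rear foot, same pad, directly on the slab; origin at the centre of its underside.
- rear_foot_right: The same for the right rear foot.
- block_tray: Loose pinkish tray, 160 by 100 by 22 mm, a bystander to the left of the slab; origin under its centre.
- jar: Loose small amber jar with black cap, 52 mm diameter, 70 mm tall, a bystander to the right; origin under its centre.
- knife_box: Loose blue box, 90 by 60 by 35 mm, a bystander to the right; origin under its centre.

How it is judged (in metres and radians):
At the end, for the whole second after the job is handed in: Released and at rest, each of the four feet bears at least 2.5 N, the stand's plate is within 0.018 rad (1 degree) of level, and the stand is within 15 mm of its place on the slab (contact force between each of foot_left, foot_right, rear_foot_left, rear_foot_right and anything else above 2.5 N and angle between stand's own z axis and vertical below 0.018 rad and horizontal distance between stand and slab below 0.015 m and linear speed of stand below 0.01 m/s and angular speed of stand below 0.05 rad/s); the robot touches nothing.
It fails at once if the stand is borne down on: a foot carries more than 30 N (contact force between any of foot_left, foot_right, rear_foot_left, rear_foot_right and anything else above 30 N).
It fails at once if the stand is lifted or tipped: leaning more than 0.08 rad, or raised more than 15 mm (angle between stand's own z axis and vertical above 0.08 rad or z of stand in the frame of slab above 0.076 m).
It fails at once if the stand is pushed more than 25 mm out of place (horizontal distance between stand and slab above 0.025 m).
It fails at once if a bystander is moved more than 30 mm (distance of any of block_tray, jar, knife_box from where it was at the start of the episode above 0.03 m).
It also fails if it takes over 72 s, if anything falls off the work surface, if the arm or the gripper's body presses on something with over 40 N, if the wrist force passes 120 N, or if a joint passes its speed limit or range.

## Robot

A 6-joint arm with a two-finger parallel gripper is mounted at the origin on the work surface. World frame = base frame: x ahead of the robot, y to its left, z up, the work surface at z = 0. Lengths are in mm, angles in rad, forces in N, time in s.
With the tool pointing down it reaches from about 275 to 875 mm from the base axis. Payload 12.5 kg.
Tool frame: the origin (TCP) lies midway between the tips of the shut fingers; the grasp point (between the pads) lies env.hold_point_z behind it (env.hold_point_z is the distance from the TCP to the grasp point, in mm); z points along the fingers, y is the line along which they close (so a half turn about z gives the same grasp; the last joint's range is limited). The gripper opens to 85 mm and grips with 20 to 120 N. Pads are 22 mm wide; open, the fingers measure 114 mm over their backs; the gripper's body (76 mm by 85 mm) begins 54 mm behind the grasp point. The pads swing forward as they close: fully open they stand 13 mm farther back than shut.
Start: joints at [-1.295, 0.351, 1.652, -0, 1.139, -0.085], TCP at [194.181, -514.566, 231.29] pointing down, gripper open.
Joint ranges: [-2.75, 2.75], [-0.79, 2.1], [0.01, 2.65], [-1.57, 4.71], [0.07, 3.14], [-2.87, 2.87]. Speed limits (rad/s): [2.22, 2.22, 2.79, 3.14, 3.14, 3.14].

## Interface

Orientations are given as a unit quaternion [w, x, y, z].
In Python, from cell import env gives the robot as it stands. The module is installed in compiled form; this text tells all that it offers.
- The arm moves only by the tool arm_command, never from a script. Its argument "increments" is a list of rows, each an object with "delta_pos": the shift along the tool's x, y, z in cm, a list of three; "rotation": the turn, a rotation vector about the tool's x, y, z in rad, a list of three; "jaw": the finger opening in cm, from 0 to 8.54. A call has 1 to 10 rows; each row shifts and turns the commanded pose from where the row before left it, along the tool's axes as they then stand; what a row does not reach is not made up. A row lasts 1/8 s, in which the tool goes at most 62.5 mm and 10.7 degrees, less where a joint would pass 70% of its speed; a pose out of reach is approached as far as the arm can. A call with a gripper value outside its range is refused whole. The fingers move at their own pace and stop on an object; the grip force is fixed at half the most. Time passes only in rows, so rows that do not move let the fingers close. It gives the time, the measured TCP pose, the force, the opening and the grip force at its end, in the units of the state.
- env.get_state(): the state, without advancing time (a new reading comes with each control period).
- env.read_camera(name): name is "side" or "top"; returns (picture, depth): 420x560x3 uint8, red, green, blue; 420x560 float32, mm along the optical axis (not along the pixel's ray), 0 where there is no reading.
- env.camera_params(name): a dict with "fx", "fy", "cx", "cy" (pixels), "world_from_camera" (4x4, takes a point from camera to world coordinates). Camera axes: x right, y down, z forward; pixel columns grow to the right and rows downward; lengths in mm; the calibration is good to about 2 mm. A picture is of the moment at which its call begins. camera_params takes no time and is no camera call.
- env.sign_off(): hands the job in; it is judged then, once.
The state is a dict: "clock": time; "joint_positions": joint angles; "joint_velocities": joint speeds; "joint_torque": joint torques, N m; "position": TCP position; "tool_rot": TCP orientation; "ft_force": force on the tool from outside, world axes, zero at the start; "ft_torque": the same for the moment, N m; "gripper_width": finger opening in mm; "grip_force": force on a finger pad.
Only numpy, scipy, OpenCV 4.12 (cv2) and the standard library are available. Lean on these libraries where they do the work, as an engineer would, in place of code of your own. Each camera call takes 0.05 s, during which the arm holds its last target. There are 200 camera calls.

## Working session

There is one attempt and no reset: what is moved stays moved. The work goes in short steps, Python scripts to look and compute and a tool call to move; the robot and the scene stay as the last step left them, time stands still between calls to the robot, and variables do not carry over. Pictures are saved under pics/ and viewed, at most 10 in all, crops included, and the job is handed in when it is done.

Besides the shell and the picture viewer there is one more tool, called after "Call:" by a JSON object that holds its "name" and its "arguments". arm_command: Moves the arm, as the interface text tells. Its arguments: {"type":"object","properties":{"increments":{"type":"array"}},"required":["increments"]}

```bash
mkdir -p pics; ls; python3 - <<'E'
from cell import env
import cv2,numpy as np
s=env.get_state()
print({k:np.round(v,3).tolist() for k,v in s.items()}, env.hold_point_z)
for n in("side","top"):
    p,d=env.read_camera(n); cv2.imwrite(f"pics/{n}0.png",p[:,:,::-1]); np.savez(f"{n}0.npz",p=p,d=d)
    c=env.camera_params(n); print(n,c["fx"],c["fy"],c["cx"],c["cy"],np.round(c["world_from_camera"],3).tolist())
E
```

```text
pics
{'clock': 0.0, 'joint_positions': [-1.295, 0.351, 1.652, 0.0, 1.139, -0.085], 'joint_velocities': [0.001, 0.001, -0.0, 0.001, 0.0, 0.0], 'joint_torque': [-0.0, -50.61, -29.14, -0.0, 0.005, -0.0], 'position': [194.105, -514.246, 230.749], 'tool_rot': [-0.001, 0.984, 0.179, -0.0], 'ft_force': [1.315, 0.841, -0.335], 'ft_torque': [0.019, -0.053, 0.0], 'grip_force': 0.0, 'gripper_width': 85.294} 18.700000000000003
side 499.8218787038333 499.8218787038333 281.6383495670003 211.26395599685694 [[-0.724, -0.372, 0.581, -42.922], [-0.69, 0.397, -0.606, 689.97], [-0.006, -0.839, -0.544, 703.231], [0.0, 0.0, 0.0, 1.0]]
top 401.5799727293592 401.5799727293592 283.1869471087945 209.17484449302793 [[-0.017, -0.996, 0.083, 532.332], [-1.0, 0.018, 0.01, 11.689], [-0.012, -0.083, -0.996, 912.538], [0.0, 0.0, 0.0, 1.0]]
```

View pics/side0.png

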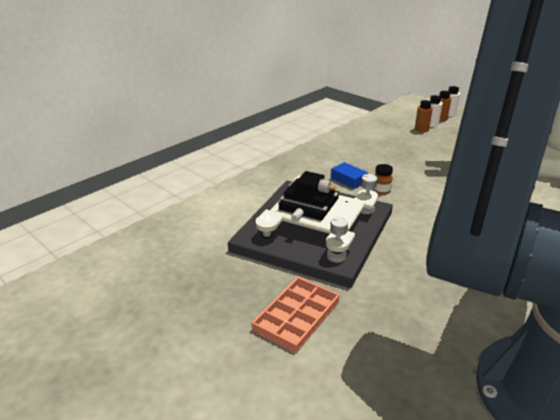

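View pics/top0.png

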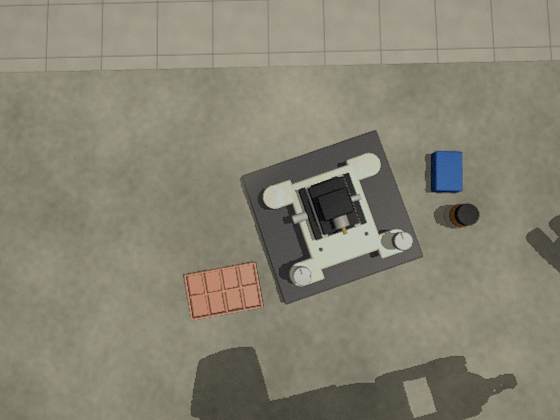

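The side view shows the left knob at about (339,226) and the right at (369,182). In the top view they are at (302,275) and (401,241). Next I measure their tops.

```bash
cat > h.py <<'E'
import numpy as np, cv2
from cell import env
def pts(n,d):
    c=env.camera_params(n); v,u=np.mgrid[:d.shape[0],:d.shape[1]]
    P=np.stack([(u-c["cx"])/c["fx"]*d,(v-c["cy"])/c["fy"]*d,d],-1)
    T=np.array(c["world_from_camera"]); P=P@T[:3,:3].T+T[:3,3]; P[d==0]=np.nan
    return P
def knob(n,d,guess,r=30,zlo=112,zhi=140):
    P=pts(n,d); m=(np.hypot(P[...,0]-guess[0],P[...,1]-guess[1])<r)&(P[...,2]>zlo)&(P[...,2]<zhi)
    q=P[m]
    if len(q)<15: return None
    zt=np.median(q[q[:,2]>np.percentile(q[:,2],60)][:,2])
    m&=abs(P[...,2]-zt)<4; q=P[m]
    v,u=np.nonzero(m); (cx,cy),rad=cv2.minEnclosingCircle(q[:,:2].astype(np.float32))
    return dict(n=len(q),uv=(u.mean().round(1),v.mean().round(1)),mean=q.mean(0).round(1),circ=np.round([cx,cy,rad],1),ztop=zt.round(2))
E
python3 - <<'E'
from h import *
D={n:np.load(n+"0.npz") for n in("side","top")}
P=pts("top",D["top"]["d"])
for g in((275,302),(241,401)):
    gp=P[g]; print("top px",gp.round(1))
    for n in("top","side"): print(n,knob(n,D[n]["d"],gp))
# slab outline from top: z ~30, dark
p=D["top"]["p"]; g=p.max(2)
m=((P[...,2]>22)&(P[...,2]<200)).astype(np.uint8)
k,l,s,c=cv2.connectedComponentsWithStats(m); i=1+np.argmax(s[1:,4]*(s[1:,0]>100))
q=P[l==i]; q=q[q[:,2]<36]; print("slab z",np.median(q[:,2]),cv2.minAreaRect(q[:,:2].astype(np.float32)))
# two-view ray triangulation of knob tops: bright top centres
def ray(n,u,v):
    c=env.camera_params(n);T=np.array(c["world_from_camera"]);r=T[:3,:3]@[(u-c["cx"])/c["fx"],(v-c["cy"])/c["fy"],1];return T[:3,3],r/np.linalg.norm(r)
for gp in((275,302),(241,401)):
    ks=[knob(n,D[n]["d"],P[gp]) for n in("top","side")]
    if None in ks: continue
    (a,r),(b,s)=[ray(n,*k["uv"]) for n,k in zip(("top","side"),ks)]
    t=np.linalg.lstsq(np.stack([r,-s],1),b-a,rcond=None)[0]; A=a+t[0]*r;B=b+t[1]*s
    print("tri",((A+B)/2).round(1),"miss",np.linalg.norm(A-B).round(1))
s=D["side"]["p"][:,:,::-1]
a=cv2.resize(s[205:270,305:375],None,fx=5.5,fy=5.5,interpolation=cv2.INTER_CUBIC)
b=cv2.resize(s[165:230,335:405],None,fx=5.5,fy=5.5,interpolation=cv2.INTER_CUBIC)
cv2.imwrite("pics/crop0.png",np.hstack([a,b]))
E
```

```text
top px [468.9 -14.7 121.8]
top {'n': 258, 'uv': (np.float64(302.3), np.float64(276.1)), 'mean': array([466.8, -15.3, 123. ]), 'circ': array([466.7, -14.7,  18.1]), 'ztop': np.float64(124.03)}
side {'n': 146, 'uv': (np.float64(338.9), np.float64(221.9)), 'mean': array([464.3, -10.1, 121.3]), 'circ': array([466.3, -11.5,  19.9]), 'ztop': np.float64(122.25)}
top px [ 531.6 -209.5  122.1]
top {'n': 260, 'uv': (np.float64(403.4), np.float64(240.8)), 'mean': array([ 531.9, -214.3,  121.7]), 'circ': array([ 532. , -214.5,   18.1]), 'ztop': np.float64(122.74)}
side {'n': 104, 'uv': (np.float64(368.8), np.float64(178.0)), 'mean': array([ 529.5, -208.5,  119.4]), 'circ': array([ 530.3, -210.1,   20.5]), 'ztop': np.float64(120.29)}
slab z 30.379351225721734 ((590.308349609375, -85.19325256347656), (300.3201599121094, 320.61834716796875), 18.102893829345703)
tri [467.  -14.9 117.7] miss 1.4
tri [ 532.7 -215.4  115.6] miss 2.1
```

View pics/crop0.png

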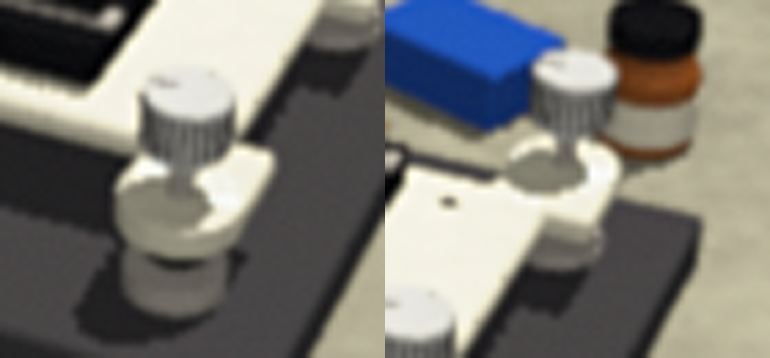

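Knob spacing measures 209.8 mm against 210 expected, and the slab rectangle puts the knobs in the same place, with yaw about 18.1°. The left crop shows a lighter cylinder under the ear. The right one is partly hidden, so I'll decide with a press test. First I move above the right knob.

Call:
{"name": "arm_command", "arguments": {"increments": [{"delta_pos": [4.2, -1.6, 0], "rotation": [0, 0, 0], "jaw": 0}, {"delta_pos": [4.2, -1.6, 0], "rotation": [0, 0, 0], "jaw": 0}, {"delta_pos": [4.2, -1.6, 0], "rotation": [0, 0, 0], "jaw": 0}, {"delta_pos": [4.2, -1.6, 0], "rotation": [0, 0, 0], "jaw": 0}, {"delta_pos": [4.2, -1.6, 0], "rotation": [0, 0, 0], "jaw": 0}, {"delta_pos": [4.2, -1.6, 0], "rotation": [0, 0, 0], "jaw": 0}, {"delta_pos": [4.2, -1.6, 0], "rotation": [0, 0, 0], "jaw": 0}, {"delta_pos": [4.2, -1.6, 0], "rotation": [0, 0, 0], "jaw": 0}, {"delta_pos": [4.2, -1.6, 0], "rotation": [0, 0, 0], "jaw": 0}, {"delta_pos": [0, 0, -0.1], "rotation": [0, 0, 0], "jaw": 0}]}}

```text
clock: 1.35
position: [498.4, -244.5, 231.8]
tool_rot: [-0.0, 0.983, 0.181, -0.0]
ft_force: [-0.2, 0.5, -0.1]
gripper_width: 0.1
grip_force: 0.0
```

Call:
{"name": "arm_command", "arguments": {"increments": [{"delta_pos": [4.2, -1.6, 2.0], "rotation": [0, 0, 0], "jaw": 0}, {"delta_pos": [0, 0, 4.0], "rotation": [0, 0, 0], "jaw": 0}, {"delta_pos": [0, 0, 3.0], "rotation": [0, 0, 0], "jaw": 0}, {"delta_pos": [0, 0, 0], "rotation": [0, 0, 0], "jaw": 0}]}}

```text
clock: 1.85
position: [529.1, -216.6, 140.5]
tool_rot: [-0.001, 0.984, 0.179, -0.002]
ft_force: [-0.4, 0.3, 0.4]
gripper_width: 0.2
grip_force: 0.0
```

```bash
cat >> h.py <<'E'
from scipy.spatial.transform import Rotation as Ro
def go(target,s=None):
    s=s or env.get_state(); w,x,y,z=s["tool_rot"]; R=Ro.from_quat([x,y,z,w])
    xa=R.as_matrix()[:,0]
    print("pos",np.round(s["position"],1),"yaw",np.arctan2(xa[1],xa[0]).round(3),"q6",np.round(s["joint_positions"][5],3),"F",np.round(s["ft_force"],1),"T",np.round(s["ft_torque"],3),"w",round(s["gripper_width"],1),"clk",round(s["clock"],2))
    print("delta tool cm",(R.inv().apply(np.array(target)-s["position"])/10).round(2),"z_tool",R.as_matrix()[:,2].round(3))
E
python3 - <<'E'
from h import *
go((532,-214.5,124))
d=np.load("side0.npz")["d"]; P=pts("side",d)
for nm,c in(("L",(467,-15)),("R",(532,-214.5))):
    r=np.hypot(P[...,0]-c[0],P[...,1]-c[1]); 
    for lo in range(26,62,3):
        m=(r<26)&(P[...,2]>=lo)&(P[...,2]<lo+3)
        print(nm,lo,m.sum(),r[m].min().round(1) if m.any() else "",r[m].mean().round(1) if m.any() else "")
E
```

```text
pos [ 529.1 -216.6  140.5] yaw 0.36 q6 0.741 F [-0.4  0.3  0.4] T [-0.022  0.053 -0.034] w 0.2 clk 1.85
delta tool cm [ 0.35 -0.09  1.64] z_tool [-0.004  0.002 -1.   ]
L 26 37 19.8 23.5
L 29 28 19.6 23.6
L 32 19 20.1 23.0
L 35 21 17.1 22.7
L 38 66 8.7 18.6
L 41 46 10.5 18.2
L 44 7 11.1 12.9
L 47 10 12.7 14.8
L 50 0  
L 53 0  
L 56 0  
L 59 6 23.7 24.7
R 26 13 21.9 23.8
R 29 24 20.3 23.3
R 32 36 6.5 17.6
R 35 12 13.0 18.1
R 38 1 20.5 20.5
R 41 0  
R 44 0  
R 47 0  
R 50 0  
R 53 0  
R 56 0  
R 59 1 25.3 25.3
```

Depth shows a disc top near z 41 on the left and about 33–35 on the right, so the right foot probably hangs. I'll confirm with a light press there.

Call:
{"name": "arm_command", "arguments": {"increments": [{"delta_pos": [0.3, -0.1, 0.6], "rotation": [0, 0, 0], "jaw": 0}, {"delta_pos": [0, 0, 0.5], "rotation": [0, 0, 0], "jaw": 0}, {"delta_pos": [0, 0, 0.2], "rotation": [0, 0, 0], "jaw": 0}, {"delta_pos": [0, 0, 0.1], "rotation": [0, 0, 0], "jaw": 0}, {"delta_pos": [0, 0, 0.1], "rotation": [0, 0, 0], "jaw": 0}, {"delta_pos": [0, 0, 0.1], "rotation": [0, 0, 0], "jaw": 0}]}}

```text
clock: 2.6
position: [533.1, -214.6, 126.3]
tool_rot: [0.0, 0.984, 0.179, 0.0]
ft_force: [0.6, 0.4, 0.1]
gripper_width: 0.4
grip_force: 0.0
```

Call:
{"name": "arm_command", "arguments": {"increments": [{"delta_pos": [0, 0, 0.1], "rotation": [0, 0, 0], "jaw": 0}, {"delta_pos": [0, 0, 0.1], "rotation": [0, 0, 0], "jaw": 0}, {"delta_pos": [0, 0, 0.1], "rotation": [0, 0, 0], "jaw": 0}, {"delta_pos": [0, 0, 0], "rotation": [0, 0, 0], "jaw": 0}]}}

```text
clock: 3.1
position: [533.1, -214.6, 123.2]
tool_rot: [-0.0, 0.984, 0.179, -0.0]
ft_force: [0.4, -0.2, 0.7]
gripper_width: 0.0
grip_force: 0.0
```

Call:
{"name": "arm_command", "arguments": {"increments": [{"delta_pos": [0, 0, 0.1], "rotation": [0, 0, 0], "jaw": 0}, {"delta_pos": [0, 0, 0], "rotation": [0, 0, 0], "jaw": 0}]}}

```text
clock: 3.35
position: [533.1, -214.6, 122.2]
tool_rot: [-0.0, 0.984, 0.179, -0.0]
ft_force: [-0.6, -0.6, -0.3]
gripper_width: -0.1
grip_force: 0.0
```

Call:
{"name": "arm_command", "arguments": {"increments": [{"delta_pos": [0, 0, 0.1], "rotation": [0, 0, 0], "jaw": 0}, {"delta_pos": [0, 0, 0], "rotation": [0, 0, 0], "jaw": 0}]}}

```text
clock: 3.6
position: [533.1, -214.6, 121.2]
tool_rot: [-0.0, 0.984, 0.179, -0.0]
ft_force: [0.8, 0.3, -1.0]
gripper_width: 0.1
grip_force: 0.0
```

Call:
{"name": "arm_command", "arguments": {"increments": [{"delta_pos": [0, 0, 0.1], "rotation": [0, 0, 0], "jaw": 0}, {"delta_pos": [0, 0, 0], "rotation": [0, 0, 0], "jaw": 0}]}}

```text
clock: 3.85
position: [533.1, -214.7, 120.4]
tool_rot: [0.0, 0.984, 0.179, -0.0]
ft_force: [-0.7, -0.6, 2.3]
gripper_width: -0.1
grip_force: 1.0
```

Call:
{"name": "arm_command", "arguments": {"increments": [{"delta_pos": [0, 0, 0.1], "rotation": [0, 0, 0], "jaw": 0}, {"delta_pos": [0, 0, 0], "rotation": [0, 0, 0], "jaw": 0}]}}

```text
clock: 4.1
position: [533.1, -214.8, 119.4]
tool_rot: [0.0, 0.984, 0.179, 0.0]
ft_force: [-1.7, -2.4, 3.3]
gripper_width: 0.2
grip_force: 1.6
```

Call:
{"name": "arm_command", "arguments": {"increments": [{"delta_pos": [0, 0, 0.1], "rotation": [0, 0, 0], "jaw": 0}, {"delta_pos": [0, 0, 0], "rotation": [0, 0, 0], "jaw": 0}]}}

```text
clock: 4.35
position: [533.2, -214.7, 118.3]
tool_rot: [0.0, 0.984, 0.179, 0.0]
ft_force: [-0.2, -2.6, 3.0]
gripper_width: 0.0
grip_force: 1.6
```

Call:
{"name": "arm_command", "arguments": {"increments": [{"delta_pos": [0, 0, 0.1], "rotation": [0, 0, 0], "jaw": 0}, {"delta_pos": [0, 0, 0], "rotation": [0, 0, 0], "jaw": 0}]}}

```text
clock: 4.6
position: [533.2, -214.8, 117.5]
tool_rot: [0.0, 0.984, 0.179, 0.0]
ft_force: [-3.3, -2.6, 5.8]
gripper_width: -0.0
grip_force: 2.8
```

Call:
{"name": "arm_command", "arguments": {"increments": [{"delta_pos": [0, 0, 0.1], "rotation": [0, 0, 0], "jaw": 0}, {"delta_pos": [0, 0, 0], "rotation": [0, 0, 0], "jaw": 0}]}}

```text
clock: 4.85
position: [533.3, -215.0, 117.0]
tool_rot: [0.0, 0.984, 0.179, 0.0]
ft_force: [-4.3, -3.5, 9.6]
gripper_width: 0.1
grip_force: 5.0
```

Call:
{"name": "arm_command", "arguments": {"increments": [{"delta_pos": [0, 0, 0.1], "rotation": [0, 0, 0], "jaw": 0}, {"delta_pos": [0, 0, 0], "rotation": [0, 0, 0], "jaw": 0}]}}

```text
clock: 5.1
position: [533.4, -215.2, 116.4]
tool_rot: [0.001, 0.984, 0.179, 0.0]
ft_force: [-5.5, -3.7, 14.2]
gripper_width: 0.1
grip_force: 7.2
```

Contact at z≈121 and about 9 N at z≈117, so the right knob gives ~4 mm: the right foot hangs with a gap of about 3.5 mm. Now I rise, wind the wrist back and open.

Call:
{"name": "arm_command", "arguments": {"increments": [{"delta_pos": [0, 0, -0.5], "rotation": [0, 0, 0], "jaw": 0}, {"delta_pos": [0, 0, -1.5], "rotation": [0, 0, 0], "jaw": 1}, {"delta_pos": [0, 0, -2.0], "rotation": [0, 0, -0.18], "jaw": 6}, {"delta_pos": [0, 0, -0.5], "rotation": [0, 0, -0.18], "jaw": 6}, {"delta_pos": [0, 0, 0], "rotation": [0, 0, -0.18], "jaw": 6}, {"delta_pos": [0, 0, 0], "rotation": [0, 0, -0.18], "jaw": 6}, {"delta_pos": [0, 0, 0], "rotation": [0, 0, -0.18], "jaw": 6}, {"delta_pos": [0, 0, 0], "rotation": [0, 0, -0.18], "jaw": 6}, {"delta_pos": [0, 0, 0], "rotation": [0, 0, -0.18], "jaw": 6}, {"delta_pos": [0, 0, 0], "rotation": [0, 0, -0.18], "jaw": 6}]}}

```text
clock: 6.35
position: [533.2, -214.3, 160.8]
tool_rot: [-0.0, 0.619, 0.785, 0.0]
ft_force: [0.2, -0.2, 0.2]
gripper_width: 60.0
grip_force: 0.0
```

Call:
{"name": "arm_command", "arguments": {"increments": [{"delta_pos": [0, 0, 0], "rotation": [0, 0, -0.18], "jaw": 6}, {"delta_pos": [0, 0, 0], "rotation": [0, 0, -0.18], "jaw": 6}, {"delta_pos": [0, 0, 0], "rotation": [0, 0, -0.18], "jaw": 6}, {"delta_pos": [0, 0, 0], "rotation": [0, 0, -0.18], "jaw": 6}, {"delta_pos": [0, 0, 0], "rotation": [0, 0, -0.18], "jaw": 6}, {"delta_pos": [0, 0, 0], "rotation": [0, 0, -0.18], "jaw": 6}, {"delta_pos": [0, 0, 0], "rotation": [0, 0, -0.18], "jaw": 6}, {"delta_pos": [0, 0, 0], "rotation": [0, 0, -0.18], "jaw": 6}, {"delta_pos": [0, 0, 0], "rotation": [0, 0, -0.18], "jaw": 6}, {"delta_pos": [0, 0, 0], "rotation": [0, 0, 0], "jaw": 6}]}}

```text
clock: 7.6
position: [533.2, -214.4, 160.7]
tool_rot: [0.0, -0.139, 0.99, 0.0]
ft_force: [0.2, 0.8, -0.0]
gripper_width: 60.2
grip_force: 0.0
```

```bash
python3 - <<'E'
from h import *
go((532.5,-214.5,92))
p,d=env.read_camera("side"); cv2.imwrite("pics/s1.png",cv2.resize(p[110:290,240:480,::-1],None,fx=3,fy=3,interpolation=cv2.INTER_CUBIC))
E
```

```text
pos [ 533.2 -214.4  160.7] yaw -2.863 q6 -2.312 F [ 0.2  0.8 -0. ] T [-0.001 -0.011 -0.032] w 60.2 clk 7.6
delta tool cm [0.07 0.01 6.87] z_tool [ 0.  0. -1.]
```

View pics/s1.png

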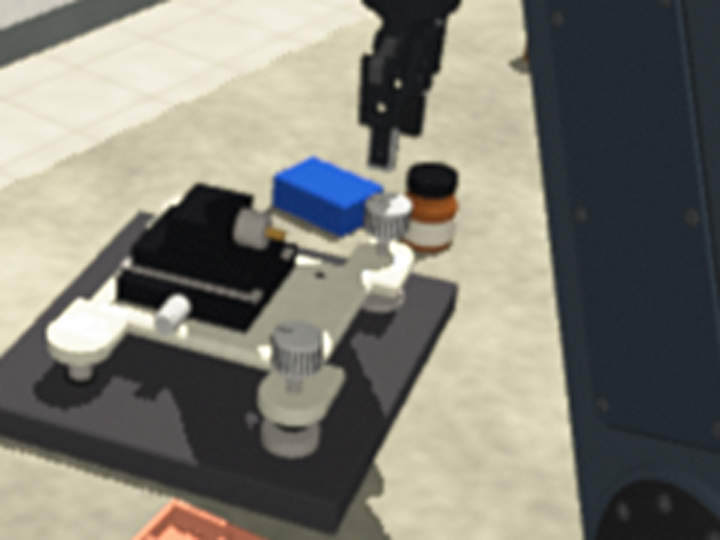

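The gripper, tip at about (382,160), stands over the right knob at (388,205). Nothing has been disturbed. I descend and close on the knob.

Call:
{"name": "arm_command", "arguments": {"increments": [{"delta_pos": [0.05, 0, 2.5], "rotation": [0, 0, 0], "jaw": 6}, {"delta_pos": [0, 0, 2.0], "rotation": [0, 0, 0], "jaw": 6}, {"delta_pos": [0, 0, 1.5], "rotation": [0, 0, 0], "jaw": 6}, {"delta_pos": [0, 0, 0.8], "rotation": [0, 0, 0], "jaw": 6}, {"delta_pos": [0, 0, 0], "rotation": [0, 0, 0], "jaw": 6}]}}

```text
clock: 8.28
position: [532.6, -214.7, 92.1]
tool_rot: [-0.0, -0.139, 0.99, 0.0]
ft_force: [-0.4, -0.0, -0.2]
gripper_width: 60.0
grip_force: 0.0
```

Call:
{"name": "arm_command", "arguments": {"increments": [{"delta_pos": [0, 0, 0], "rotation": [0, 0, 0], "jaw": 4.6}, {"delta_pos": [0, 0, 0], "rotation": [0, 0, 0], "jaw": 4.2}, {"delta_pos": [0, 0, 0], "rotation": [0, 0, 0], "jaw": 3.8}, {"delta_pos": [0, 0, 0], "rotation": [0, 0, 0], "jaw": 3.4}, {"delta_pos": [0, 0, 0], "rotation": [0, 0, 0], "jaw": 3.0}]}}

```text
clock: 8.9
position: [532.5, -214.6, 92.4]
tool_rot: [-0.0, -0.139, 0.99, 0.0]
ft_force: [-1.1, 1.8, 1.8]
gripper_width: 34.3
grip_force: 59.5
```

Call:
{"name": "arm_command", "arguments": {"increments": [{"delta_pos": [0, 0, 0.034], "rotation": [0, 0, 0.18], "jaw": 3.0}, {"delta_pos": [0, 0, 0.034], "rotation": [0, 0, 0.18], "jaw": 3.0}, {"delta_pos": [0, 0, 0.034], "rotation": [0, 0, 0.18], "jaw": 3.0}, {"delta_pos": [0, 0, 0.034], "rotation": [0, 0, 0.18], "jaw": 3.0}, {"delta_pos": [0, 0, 0.034], "rotation": [0, 0, 0.18], "jaw": 3.0}, {"delta_pos": [0, 0, 0], "rotation": [0, 0, 0], "jaw": 3.0}]}}

```text
clock: 9.65
position: [532.6, -213.6, 90.3]
tool_rot: [-0.001, 0.307, 0.952, 0.001]
ft_force: [1.2, 7.6, 0.2]
gripper_width: 34.3
grip_force: 59.7
```

```bash
python3 - <<'E'
from h import *
go((532.5,-214.5,90.3))
E
```

```text
pos [ 532.6 -213.6   90.3] yaw 2.518 q6 -1.412 F [1.2 7.6 0.2] T [ 1.586 -0.184 -0.076] w 34.3 clk 9.65
delta tool cm [-0.05 -0.08  0.  ] z_tool [-0.001  0.002 -1.   ]
```

Fz stays near 0, so the descent matches the thread. The side force comes from the knob axis sitting about 1.3 mm off the tool axis, so I correct that and rotate about the knob axis.

Call:
{"name": "arm_command", "arguments": {"increments": [{"delta_pos": [0.05, 0.1, 0], "rotation": [0, 0, 0], "jaw": 3.0}, {"delta_pos": [0, 0.023, 0.034], "rotation": [0, 0, 0.18], "jaw": 3.0}, {"delta_pos": [0, 0.023, 0.034], "rotation": [0, 0, 0.18], "jaw": 3.0}, {"delta_pos": [0, 0, 0], "rotation": [0, 0, 0], "jaw": 3.0}]}}

```text
clock: 10.15
position: [533.0, -212.9, 89.9]
tool_rot: [-0.0, 0.471, 0.882, 0.0]
ft_force: [-1.1, 4.6, 2.1]
gripper_width: 34.3
grip_force: 59.8
```

Call:
{"name": "arm_command", "arguments": {"increments": [{"delta_pos": [0, 0.023, 0.034], "rotation": [0, 0, 0.18], "jaw": 3.0}, {"delta_pos": [0, 0, 0], "rotation": [0, 0, 0], "jaw": 3.0}]}}

```text
clock: 10.4
position: [533.3, -212.8, 89.6]
tool_rot: [-0.0, 0.547, 0.837, 0.0]
ft_force: [-1.5, 5.1, 2.4]
gripper_width: 34.5
grip_force: 59.9
```

Call:
{"name": "arm_command", "arguments": {"increments": [{"delta_pos": [0, 0.023, 0.034], "rotation": [0, 0, 0.18], "jaw": 3.0}, {"delta_pos": [0, 0, 0], "rotation": [0, 0, 0], "jaw": 3.0}]}}

```text
clock: 10.65
position: [533.5, -212.7, 89.4]
tool_rot: [-0.0, 0.62, 0.784, 0.0]
ft_force: [-0.4, 5.1, 3.7]
gripper_width: 34.4
grip_force: 60.0
```

Call:
{"name": "arm_command", "arguments": {"increments": [{"delta_pos": [0, 0.023, 0.034], "rotation": [0, 0, 0.18], "jaw": 3.0}, {"delta_pos": [0, 0, 0], "rotation": [0, 0, 0], "jaw": 3.0}]}}

```text
clock: 10.9
position: [533.8, -212.7, 89.2]
tool_rot: [-0.0, 0.688, 0.725, 0.0]
ft_force: [-2.1, 6.0, 5.2]
gripper_width: 34.4
grip_force: 60.1
```

Call:
{"name": "arm_command", "arguments": {"increments": [{"delta_pos": [0.05, 0.023, 0], "rotation": [0, 0, 0.18], "jaw": 3.0}, {"delta_pos": [0, 0, 0], "rotation": [0, 0, 0], "jaw": 3.0}]}}

```text
clock: 11.15
position: [534.0, -212.4, 89.1]
tool_rot: [-0.0, 0.75, 0.661, 0.0]
ft_force: [-1.4, 4.9, 4.4]
gripper_width: 34.3
grip_force: 60.0
```

Call:
{"name": "arm_command", "arguments": {"increments": [{"delta_pos": [0, 0.023, 0], "rotation": [0, 0, 0.18], "jaw": 3.0}, {"delta_pos": [0, 0, 0], "rotation": [0, 0, 0], "jaw": 3.0}]}}

```text
clock: 11.4
position: [534.3, -212.4, 89.1]
tool_rot: [-0.0, 0.806, 0.591, 0.0]
ft_force: [-0.0, 5.2, 4.8]
gripper_width: 34.2
grip_force: 60.1
```

```bash
python3 - <<'E'
from h import *
go((533.8,-212.7,89.2))
E
```

```text
pos [ 534.3 -212.4   89.1] yaw 1.265 q6 -0.155 F [-0.   5.2  4.8] T [ 1.147  0.192 -0.105] w 34.2 clk 11.4
delta tool cm [-0.05 -0.03 -0.01] z_tool [ 0.  0. -1.]
```

Call:
{"name": "arm_command", "arguments": {"increments": [{"delta_pos": [0.05, 0.023, 0], "rotation": [0, 0, 0.18], "jaw": 3.0}, {"delta_pos": [0, 0.023, -0.02], "rotation": [0, 0, 0.18], "jaw": 3.0}, {"delta_pos": [0, 0.02, -0.02], "rotation": [0, 0, 0.14], "jaw": 3.0}, {"delta_pos": [0, 0, 0], "rotation": [0, 0, 0], "jaw": 3.0}, {"delta_pos": [0, 0, 0], "rotation": [0, 0, 0], "jaw": 3.0}]}}

```text
clock: 12.02
position: [535.0, -212.3, 89.3]
tool_rot: [-0.0, 0.927, 0.374, 0.0]
ft_force: [1.5, 4.6, 1.0]
gripper_width: 34.8
grip_force: 59.7
```

```bash
python3 - <<'E'
from h import *
go((533.8,-212.7,89.2))
E
```

```text
pos [ 535.  -212.3   89.3] yaw 0.767 q6 0.345 F [1.5 4.6 1. ] T [ 1.014 -0.134 -0.032] w 34.8 clk 12.03
delta tool cm [-0.11 -0.05  0.01] z_tool [ 0.  0. -1.]
```

Wrist turn is now 2.66 rad. Next I let go gently, rise and check the roll with the cameras.

Call:
{"name": "arm_command", "arguments": {"increments": [{"delta_pos": [0, 0, 0], "rotation": [0, 0, 0], "jaw": 4.0}, {"delta_pos": [0, 0, 0], "rotation": [0, 0, 0], "jaw": 5.0}, {"delta_pos": [0, 0, 0], "rotation": [0, 0, 0], "jaw": 6.0}, {"delta_pos": [0, 0, -1.5], "rotation": [0, 0, 0], "jaw": 6.0}, {"delta_pos": [0, 0, -3.0], "rotation": [0, 0, 0], "jaw": 6}, {"delta_pos": [0, 0, -4.0], "rotation": [0, 0, 0], "jaw": 6}, {"delta_pos": [0, 0, -5.0], "rotation": [0, 0, 0], "jaw": 6}, {"delta_pos": [-4.5, 4.5, 0], "rotation": [0, 0, 0], "jaw": 3}, {"delta_pos": [-4.5, 4.5, 0], "rotation": [0, 0, 0], "jaw": 0}, {"delta_pos": [-4.5, 4.5, 0], "rotation": [0, 0, 0], "jaw": 0}]}}

```text
clock: 13.28
position: [530.1, -401.7, 225.9]
tool_rot: [0.001, 0.928, 0.372, 0.0]
ft_force: [0.5, 1.0, -0.3]
gripper_width: 5.5
grip_force: 0.0
```

```bash
cat >> h.py <<'E'
c0=np.array([590.3,-85.2]); yw=np.arctan2(65.2,199.4); RS=np.array([[np.cos(yw),np.sin(yw)],[-np.sin(yw),np.cos(yw)]])
def white(n,p,d):
    P=pts(n,d); q=(P[...,:2]-c0)@RS.T
    m=(abs(q[...,0])<92)&(abs(q[...,1])<72)&(P[...,2]>58)&(P[...,2]<80)&(p.min(2)>110)
    sl=(abs(q[...,0])<145)&(abs(q[...,1])<155)&(P[...,2]>22)&(P[...,2]<37)&(p.max(2)<110)
    return P,q,m,sl
def fit(P,q,m):
    A=np.c_[q[m],np.ones(m.sum())]; z=P[...,2][m]
    for _ in range(5):
        x=np.linalg.lstsq(A,z,rcond=None)[0]; r=z-A@x; k=abs(r)<2.5*r.std(); A,z=A[k],z[k]
    return x,len(z),r[k].std()
E
python3 - <<'E'
from h import *
go((467,-15,121))
for n in("top","side"):
    o=np.load(n+"0.npz"); F=[env.read_camera(n) for _ in range(6)]
    np.savez(n+"1.npz",p=F[0][0],d=np.stack([f[1] for f in F]))
    P0,q0,m0,s0=white(n,o["p"],o["d"])
    dn=np.stack([f[1] for f in F]); print(n,"frame noise",np.std(dn,0)[m0].mean().round(3))
    d1=dn.mean(0); P1,q1,m1,s1=white(n,F[0][0],d1)
    m=m0&m1; s=s0&s1
    for lab,P,q in(("before",P0,q0),("after",P1,q1)):
        a,k,r=fit(P,q,m); b,_,rb=fit(P,q,s); print(n,lab,"pitch,roll slope mrad",((a-b)[:2]*1000).round(2),"raw",(a[:2]*1000).round(2),"z",a[2].round(2),k,r.round(2),rb.round(2))
cv2.imwrite("pics/top1.png",env.read_camera("top")[0][:,:,::-1])
P=pts("top",np.load("top1.npz")["d"].mean(0))
for g in((466.8,-15),(532,-214.4)): print(knob("top",np.load("top1.npz")["d"].mean(0),g))
E
```

```text
pos [ 530.1 -401.7  225.9] yaw 0.761 q6 0.091 F [ 0.5  1.  -0.3] T [0.059 0.015 0.061] w 5.5 clk 13.28
delta tool cm [ 22.11 -32.36  10.44] z_tool [ 0.001 -0.001 -1.   ]
top frame noise 7.975
top before pitch,roll slope mrad [8.97 5.69] raw [8.2  5.38] z 74.87 2586 1.41 1.42
top after pitch,roll slope mrad [3.48 2.21] raw [2.77 2.08] z 75.29 2554 0.56 0.58
side frame noise 12.914
side before pitch,roll slope mrad [5.86 6.79] raw [4.27 8.29] z 73.23 714 1.1 1.19
side after pitch,roll slope mrad [4.91 2.62] raw [3.52 3.89] z 73.81 724 0.47 0.5
{'n': 265, 'uv': (np.float64(302.2), np.float64(275.9)), 'mean': array([467.2, -15. , 123.2]), 'circ': array([467. , -14.9,  18.2]), 'ztop': np.float64(123.81)}
{'n': 252, 'uv': (np.float64(402.5), np.float64(240.7)), 'mean': array([ 532.1, -213.8,  117.6]), 'circ': array([ 531.9, -213.8,   18.1]), 'ztop': np.float64(118.13)}
```

View pics/top1.png

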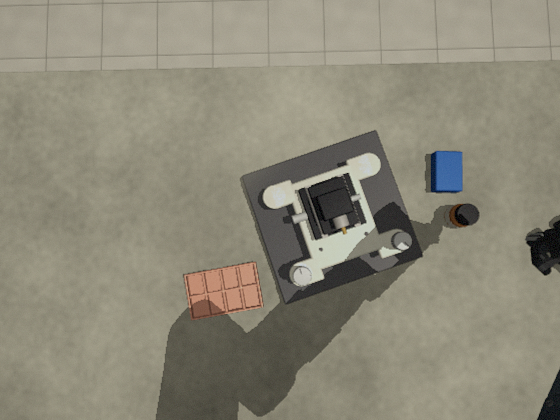

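Roll relative to the slab has fallen from about 6.2 to 2.4 mrad (left high, target 0), and the right knob has sunk about 4.3 mm. Both cameras say roughly 60% of the take-up is done, so about 0.45 rad more is needed. The bystanders are in place. I'll regrasp.

Call:
{"name": "arm_command", "arguments": {"increments": [{"delta_pos": [4.4, -4.5, 0], "rotation": [0, 0, 0], "jaw": 6}, {"delta_pos": [4.4, -4.5, 0], "rotation": [0, 0, 0], "jaw": 6}, {"delta_pos": [4.4, -4.4, 0], "rotation": [0, 0, 0], "jaw": 6}, {"delta_pos": [0, 0, 5.0], "rotation": [0, 0, 0], "jaw": 6}, {"delta_pos": [0, 0, 4.0], "rotation": [0, 0, 0], "jaw": 6}, {"delta_pos": [0, 0, 0], "rotation": [0, 0, 0], "jaw": 6}]}}

```text
clock: 14.68
position: [532.2, -211.7, 132.2]
tool_rot: [-0.002, 0.928, 0.371, -0.002]
ft_force: [0.1, 0.3, 1.3]
gripper_width: 60.1
grip_force: 0.0
```

```bash
python3 - <<'E'
from h import *
go((533.5,-213.7,88.5))
E
```

```text
pos [ 532.2 -211.7  132.2] yaw 0.761 q6 0.35 F [0.1 0.3 1.3] T [0.037 0.    0.001] w 60.1 clk 14.68
delta tool cm [-0.04  0.25  4.37] z_tool [-0.004  0.002 -1.   ]
```

Call:
{"name": "arm_command", "arguments": {"increments": [{"delta_pos": [-0.05, 0.2, 1.0], "rotation": [0, 0, 0], "jaw": 6}, {"delta_pos": [0, 0, 1.5], "rotation": [0, 0, 0], "jaw": 6}, {"delta_pos": [0, 0, 1.0], "rotation": [0, 0, 0], "jaw": 6}, {"delta_pos": [0, 0, 0.5], "rotation": [0, 0, 0], "jaw": 6}, {"delta_pos": [0, 0, 0], "rotation": [0, 0, 0], "jaw": 6}]}}

```text
clock: 15.3
position: [534.4, -214.4, 94.1]
tool_rot: [-0.0, 0.929, 0.371, -0.0]
ft_force: [0.3, 0.7, 0.3]
gripper_width: 59.9
grip_force: 0.0
```

```bash
python3 - <<'E'
from h import *
go((533.5,-213.7,88.5))
E
```

```text
pos [ 534.4 -214.4   94.1] yaw 0.761 q6 0.348 F [0.3 0.7 0.3] T [-0.026 -0.009  0.005] w 59.9 clk 15.3
delta tool cm [-0.02 -0.11  0.56] z_tool [-0.  0. -1.]
```

Call:
{"name": "arm_command", "arguments": {"increments": [{"delta_pos": [0, 0, 0], "rotation": [0, 0, 0], "jaw": 4.6}, {"delta_pos": [0, 0, 0], "rotation": [0, 0, 0], "jaw": 4.2}, {"delta_pos": [0, 0, 0], "rotation": [0, 0, 0], "jaw": 3.8}, {"delta_pos": [0, 0, 0], "rotation": [0, 0, 0], "jaw": 3.4}, {"delta_pos": [0, 0, 0], "rotation": [0, 0, 0], "jaw": 3.0}]}}

```text
clock: 15.92
position: [534.2, -214.1, 94.6]
tool_rot: [-0.0, 0.929, 0.371, -0.0]
ft_force: [-3.7, 2.5, 5.7]
gripper_width: 33.9
grip_force: 59.0
```

Call:
{"name": "arm_command", "arguments": {"increments": [{"delta_pos": [0, 0, 0], "rotation": [0, 0, 0.14], "jaw": 3.0}, {"delta_pos": [0, 0, 0], "rotation": [0, 0, 0.14], "jaw": 3.0}, {"delta_pos": [0, 0, 0], "rotation": [0, 0, 0.12], "jaw": 3.0}, {"delta_pos": [0, 0, 0], "rotation": [0, 0, 0], "jaw": 3.0}, {"delta_pos": [0, 0, 0], "rotation": [0, 0, 0], "jaw": 3.0}]}}

```text
clock: 16.55
position: [534.1, -213.9, 94.5]
tool_rot: [-0.001, 0.984, 0.179, -0.0]
ft_force: [-2.6, 4.4, 3.9]
gripper_width: 34.3
grip_force: 59.2
```

Call:
{"name": "arm_command", "arguments": {"increments": [{"delta_pos": [0, 0, 0], "rotation": [0, 0, 0], "jaw": 4.0}, {"delta_pos": [0, 0, 0], "rotation": [0, 0, 0], "jaw": 5.0}, {"delta_pos": [0, 0, 0], "rotation": [0, 0, 0], "jaw": 6.0}, {"delta_pos": [0, 0, -1.5], "rotation": [0, 0, 0], "jaw": 6.0}, {"delta_pos": [0, 0, -3.0], "rotation": [0, 0, 0], "jaw": 6}, {"delta_pos": [0, 0, -4.0], "rotation": [0, 0, 0], "jaw": 6}, {"delta_pos": [0, 0, -4.0], "rotation": [0, 0, 0], "jaw": 6}, {"delta_pos": [-2.0, 5.5, 0], "rotation": [0, 0, 0], "jaw": 6}, {"delta_pos": [-2.0, 5.5, 0], "rotation": [0, 0, 0], "jaw": 6}, {"delta_pos": [-2.0, 5.5, 0], "rotation": [0, 0, 0], "jaw": 6}]}}

```text
clock: 17.8
position: [536.6, -391.8, 220.8]
tool_rot: [0.001, 0.984, 0.18, 0.0]
ft_force: [0.6, 0.7, 0.1]
gripper_width: 60.2
grip_force: 0.0
```

```bash
cat > chk.py <<'E'
from h import *
import sys
go((533.5,-213.7,88.5))
for n in("top","side"):
    F=[env.read_camera(n) for _ in range(15)]; np.savez(n+sys.argv[1]+".npz",p=F[0][0],d=np.stack([f[1] for f in F]))
    o=np.load(n+"0.npz"); a1=np.load(n+"1.npz"); L=[("0",o["p"],o["d"]),("1",a1["p"],np.median(a1["d"],0)),("now",F[0][0],np.median([f[1] for f in F],0))]
    W=[white(n,p,d) for _,p,d in L]; m=np.all([w[2] for w in W],0); s=np.all([w[3] for w in W],0)
    for (lab,_,d),(P,q,_,_) in zip(L,W):
        a,k,r=fit(P,q,m); b,_,_=fit(P,q,s); print(n,lab,"pitch,roll mrad",((a-b)[:2]*1000).round(2),"z",(a-b)[2].round(2),k,r.round(2))
        print([ (kk["mean"],kk["ztop"]) for kk in (knob(n,d,g) for g in((466.8,-15),(532,-214.2))) if kk])
E
python3 chk.py 2
```

```text
pos [ 536.6 -391.8  220.8] yaw 0.361 q6 0.509 F [0.6 0.7 0.1] T [-0.019 -0.069  0.018] w 60.2 clk 17.8
delta tool cm [  6.   -16.79  13.22] z_tool [ 0.001 -0.001 -1.   ]
top 0 pitch,roll mrad [9.05 5.94] z 44.42 2576 1.41
[(array([466.8, -15.3, 123. ]), np.float64(124.03)), (array([ 531.9, -214.3,  121.7]), np.float64(122.74))]
top 1 pitch,roll mrad [3.51 2.2 ] z 44.82 2548 0.64
[(array([467.2, -14.8, 123.2]), np.float64(123.87)), (array([ 532.2, -213.8,  117.6]), np.float64(118.26))]
top now pitch,roll mrad [1.95 0.95] z 45.01 2535 0.45
[(array([467.4, -14.7, 123.4]), np.float64(123.84)), (array([ 532.2, -213.6,  117.3]), np.float64(117.87))]
side 0 pitch,roll mrad [6.4  7.03] z 44.43 718 1.1
[(array([464.3, -10.1, 121.3]), np.float64(122.25)), (array([ 529.5, -208.5,  119.4]), np.float64(120.29))]
side 1 pitch,roll mrad [4.59 2.73] z 44.89 728 0.51
[(array([464.5,  -9.1, 121.5]), np.float64(122.15)), (array([ 530.3, -208.4,  115.6]), np.float64(116.27))]
side now pitch,roll mrad [2.35 0.76] z 45.07 726 0.35
[(array([464.6,  -8.9, 121.7]), np.float64(122.25)), (array([ 530. , -208.7,  115.3]), np.float64(115.98))]
```

Roll is now about 0.85 mrad and pitch about 2 mrad. The right knob has sunk 4.4 mm for 5.84 mm of screw travel, so the right foot carries roughly 85% of its proper share, inside the tolerance. The stand has shifted by less than 1 mm and the arm is clear, so I'm handing in.

```bash
python3 -c "
from cell import env
print(env.sign_off())"
```

```text
the job is handed in; nothing more can be done
None
```

The right front foot was the one hanging; I screwed it down about 3.06 rad (5.8 mm) until all four feet appeared to carry load, with the stand within about 2.5 mrad of level, then released it and handed the job in (the sign-off gave no verdict, and foot loads were inferred from camera measurements).

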